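# Latch the courier case

### The job

The blue courier case on the desk stands with its sprung lid ajar. Hook the draw latch's loop into the groove of the keeper on the lid and draw it back under the keeper's lip, then swing the lever over and press it down past centre until it lies fully home and holds the lid drawn in. Feel your way and use gentle force on the lever and on the keeper, and leave the other things on the desk where they are.

Things in the scene. Friction and masses are not known exactly. Their poses are not given: they have to be found in the camera images.
- case: Blue case with aluminium edges, fixed, top 112 mm above the desk; 142 mm along its x (lid shut), 220 mm along y. Origin on the desk under it, z up. x points across the seam from the latch half (x -80 to +7 mm, with lever) to the lid half (x +12 to +62 mm, with keeper). The draw latch lies along x at y = 0 on the top. A handle sticks out 27 mm at the +y end.
- lid (a joint): Opening angle of the lid half about the hinge at its foot, 98 mm below the top: 0 shut, 0.14 fully ajar (top 14 mm farther to +x), where a spring holds it at the start. At the loop the spring pulls with about 10 N when ajar, up to 30 N when shut. Latched, it ends between 0 and 0.1 rad, depending on the keeper.
- keeper_mid (a point): Point on the lid (axes as the lid, 10 mm above its top): height of the bar's centre when seated, and middle of the groove if the steel keeper is clamped mid-slot. The real keeper is clamped up to 5 mm to either side along x; this point does NOT show where: feel for it. More than 60 N between bar and keeper bends it. The keeper is 22 mm wide in y; shape: see keeper_top.
- keeper_top (a point): Point 12 mm above keeper_mid (lid axes). From the keeper's own groove centre: mouth x -3.8 to +3.8, floor 15 mm below this height; hook x -17 to -3.8, flat top 5 mm below this height, its lip 3 mm thick and undercut by 2 mm; fence x +3.8 to +16, top at this height. A bar on the hook, slid to +x, meets the fence over the groove.
- loop_bar (a point): Centre of the loop's cross bar: flat steel 5.5 mm along x, 6 mm high, 37 mm along y. Two wires (y +-17 mm) join it to a pin on the lever 80 mm away. Axes: x from pin to bar, y along the bar. Friction at the pin holds the loop where it is left, and a slack loop is lifted along when the lever is pushed down, so draw the bar to -x under the lip first. Starts above the fence.
- tab (a point): Grip point of the red finger tab, a plate 24 mm wide along y, 4 mm thick along x, that swings on the loop's bar with slight friction and roughly stands up at the start. z along the tab: its top is 15 mm above, the bar's centre 35 mm below this point. Grip it across the 24 mm, with fingertips at least 16 mm above the bar's centre.
- lever_hinge (a point): Centre of the lever's hinge pin (along case y), 10 mm above the case's top; axes as the case. The loop's pin is on the lever 16 mm from this hinge: lever down, it lies to -x of the hinge and 3 mm below it; it moves up and over to +x as the lever rises. Moving the loop by its tab carries the lever along.
- lever_tip (a point): Middle of the red end of the lever, 49 mm from the hinge. The lever is a plate 18 to 22 mm wide, 4 to 6 mm thick. Push it, with shut fingers, on the face that looks to +x when it stands and up when it lies. More than 30 N of push bends it.
- lever (a joint): Lever angle: 0 fully down on its stop, pointing to -x, upper face 5 to 7 mm above the hinge; 1.57 standing; 2.5 leaning to +x, towards the keeper. Friction keeps it where it is left; with the loop hooked it resists with up to about 12 N at its end, passes centre at about 0.2 rad and is pulled down by the loop from there.
- stapler: Red and black stapler, 139 mm long, at the left of the desk; leave it.
- highlighter_yellow: Yellow highlighter, 120 mm long, at the left of the desk; leave it.
- card_pack_5: Banded pack of cream cards, 91x57x15 mm, at the right of the desk; leave it.

How it is judged:
By the outcome, as a careful person would: the job done as asked, in the order asked, and still so for the second after the job is handed in, with the robot touching nothing.
It also fails if it takes over 61 s, if anything falls off the work surface, if the arm or the gripper's body presses on something with over 40 N, if the wrist force passes 120 N, or if a joint passes its speed limit or range.

### The arm

A 7-joint arm with a two-finger parallel gripper is mounted at the origin on a cart in front of the work surface, level with it; the furniture and walls round the work are solid. World frame = base frame: x ahead of the robot, y to its left, z up, the work surface at z = 0. Lengths are in m, angles in rad, forces in N, time in s.
With the tool pointing down it reaches from about 0.35 to 0.9 m from the base axis. Payload 19.9 kg.
Tool frame: the origin (TCP) lies at the very end of the fingers, on their centre line; the grasp point (between the pads) lies 19 mm behind it; x points along the fingers, z is the direction in which the jaws open and shut, and the axes are right-handed (so a half turn about x gives the same grasp; the last joint's range is limited). The gripper opens to 94 mm and grips with 3 to 60 N. Pads are 16 mm wide; open, the fingers measure 119 mm over their backs; the gripper's body (75 mm by 177 mm) begins 78 mm behind the grasp point.
Start: joints at [1.256, 0.417, -0.01, 1.614, 0.005, 1.111, -0.053], TCP at [0.168, -0.602, 0.205] pointing down, gripper open.
Joint ranges: [-2.81, 2.81], [-0.39, 2.02], [-1.27, 1.25], [0.06, 2.57], [-1.19, 4.33], [0.19, 2], [-2.82, 2.82]. Speed limits (rad/s): [1.89, 1.89, 2.39, 2.39, 3.01, 3.01, 3.01].

### API

Orientations are given as [roll, pitch, yaw] about the fixed x, y, z axes, in that order (R = Rz(yaw) Ry(pitch) Rx(roll)).
In Python, from rig import status, eyes, job gives the robot as it stands.
- The arm moves only by the tool jog_arm, never from a script. Its argument "moves" is one flat list of numbers, 7 for each row, row after row: the turn, a rotation vector about the tool's x, y, z in units of 6 degrees (1.0 is 6 degrees), then the shift along the tool's x, y, z in mm, then the opening, from 0 (shut) to 1 (fully open). In form: [wx, wy, wz, tx, ty, tz, fingers, wx, wy, wz, tx, ty, tz, fingers, ...]. A call has 1 to 12 rows; each row shifts and turns the commanded pose from where the row before left it, along the tool's axes as they then stand; what a row does not reach is not made up. A row lasts 1/12 s, in which the tool goes at most 41.7 mm and 7.16 degrees, less where a joint would pass 70% of its speed; a pose out of reach is approached as far as the arm can. A call is refused whole if a number of a shift passes 41.7 or a number of a turn 1, either way. A call with a gripper value outside its range is refused whole. The fingers move at their own pace and stop on an object; "force" is the grip in N (left out, the last holds). Time passes only in rows, so rows that do not move let the fingers close. It gives the time, the measured TCP pose, the force and the opening at its end, in the units of the state.
- status.read_state(): the state, without advancing time (a new reading comes with each control period).
- eyes.read_camera(name): name is "scene" or "top" or "wrist"; returns a dict with "image" (420x560x3 uint8, red, green, blue), "range_z" (420x560 float32, m along the optical axis (not along the pixel's ray), 0 where there is no reading), "camera_matrix" (3x3 intrinsics, pixels), "eye" and "rotation" of the camera in the world. Camera axes: x right, y down, z forward; pixel columns grow to the right and rows downward; lengths in m; the calibration is good to about 2 mm. A picture is of the moment at which its call begins.
- job.job_done(): hands the job in, once; it reports no verdict.
The state is a dict: "time": time; "q": joint angles; "qd": joint speeds; "effort": joint torques, N m; "tcp_pos": TCP position; "tool_rot": TCP orientation; "force": force on the tool from outside, world axes, zero at the start; "moment": the same for the moment, N m; "finger_gap": opening from 0.0 (shut) to 1.0 (fully open).
Only numpy, scipy, OpenCV 4.12 (cv2) and the standard library are available. Lean on these libraries where they do the work, as an engineer would, in place of code of your own. Each camera call takes 0.05 s, during which the arm holds its last target. There are 200 camera calls.

## Working session

There is one attempt and no reset: what is moved stays moved. The work goes in short steps, Python scripts to look and compute and a tool call to move; the robot and the scene stay as the last step left them, time stands still between calls to the robot, and variables do not carry over. Pictures are saved under pics/ and viewed, about 8 in all and at most 12, crops included, and the job is handed in when it is done.

Besides the shell and the picture viewer there is one more tool, called after "Call:" as name(argument=value, ...) on one line, values as JSON. jog_arm: Moves the arm, as the interface text tells. Its arguments: {"type":"object","properties":{"moves":{"type":"array","items":{"type":"number"}},"force":{"type":"number"}},"required":["moves"]}

```bash
mkdir -p pics
cat > h.py <<'E'
import numpy as np, cv2
from rig import status, eyes, job
from scipy.spatial.transform import Rotation as R
def cap(name, save=None):
    c=eyes.read_camera(name)
    if save: cv2.imwrite('pics/'+save, c['image'][:,:,::-1])
    return c
def pts(c):
    K=c['camera_matrix'];z=c['range_z'];h,w=z.shape
    u,v=np.meshgrid(np.arange(w),np.arange(h))
    p=np.stack([(u-K[0,2])/K[0,0]*z,(v-K[1,2])/K[1,1]*z,z],-1)
    return p@np.array(c['rotation']).T+c['eye']
E
python3 - <<'E'
from h import *
s=status.read_state();print({k:np.round(v,3) for k,v in s.items()})
a=cap('top','top0.png');b=cap('scene','scene0.png')
for c in (a,b): print(c['eye'],c['rotation'],c['camera_matrix'])
np.savez('c0.npz',a=pts(a),b=pts(b),ai=a['image'],bi=b['image'])
E
```

```text
{'time': np.float64(0.0), 'q': array([ 1.256,  0.418, -0.01 ,  1.614,  0.005,  1.111, -0.053]), 'qd': array([-0.001, -0.   , -0.   ,  0.002,  0.001,  0.   , -0.002]), 'effort': array([-2.0000e-03, -8.5125e+01,  6.3700e-01, -4.2599e+01, -4.9000e-02,
        1.9000e-02,  0.0000e+00]), 'tcp_pos': array([ 0.168, -0.602,  0.205]), 'tool_rot': array([-3.076,  1.57 ,  1.91 ]), 'force': array([-0.445,  0.652,  1.558]), 'moment': array([-0.001,  0.049, -0.002]), 'finger_gap': np.float64(1.0)}
[0.42481629 0.03559658 1.67460226] [-3.07015098e+00 -1.86569439e-03 -1.56865455e+00] [[435.29510061   0.         286.54391813]
 [  0.         435.29510061 202.3980321 ]
 [  0.           0.           1.        ]]
[-0.44925825  0.6277335   0.81846894] [-2.13703621 -0.00570337 -2.10895394] [[468.28142017   0.         279.40454113]
 [  0.         468.28142017 204.97997439]
 [  0.           0.           1.        ]]Traceback (most recent call last):
  File "<stdin>", line 5, in <module>
  File "h.py", line 12, in pts
    return p@np.array(c['rotation']).T+c['eye']
           ~~~~~~~~~~~~~~~~~~~~~~~~~~~^~~~~~~~~
ValueError: operands could not be broadcast together with shapes (420,560) (3,)
```

```bash
ls; python3 -c "
import cv2,numpy as np
a=cv2.imread('pics/top0.png');print(a.shape)"
```

```text
h.py
pics
(420, 560, 3)
```

View pics/top0.png

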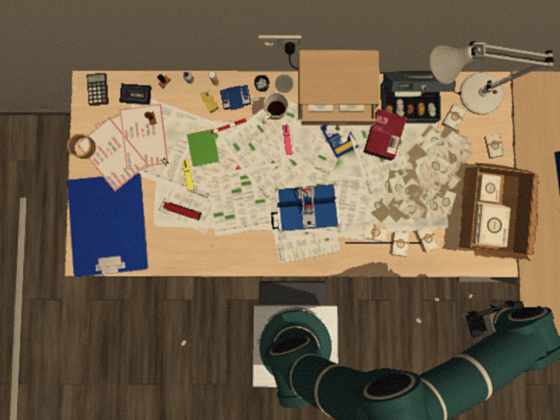

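View pics/scene0.png

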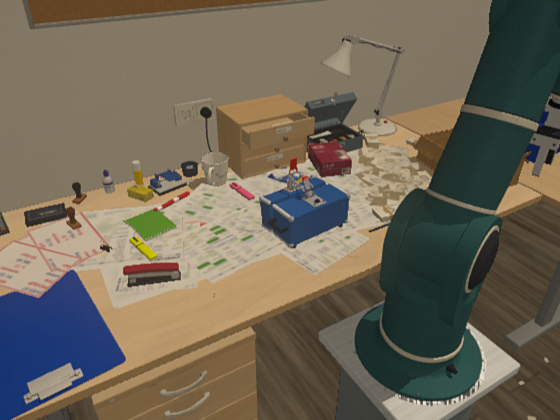

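```bash
sed -i "s/np.array(c\['rotation'\]).T/R.from_euler('xyz',c['rotation']).as_matrix().T/" h.py
python3 - <<'E'
from h import *
a=cap('top');b=cap('scene')
np.savez('c0.npz',a=pts(a),b=pts(b),ai=a['image'],bi=b['image'])
A=a['image'][170:245,260:350,::-1];B=b['image'][140:250,250:360,::-1]
A=cv2.resize(A,(400*90//75,400),interpolation=cv2.INTER_CUBIC);B=cv2.resize(B,(310*1,310),interpolation=cv2.INTER_CUBIC)
B=cv2.resize(b['image'][145:235,265:345,::-1],(320,360),interpolation=cv2.INTER_CUBIC)
o=np.zeros((400,800,3),np.uint8);o[:,:480]=A;o[:360,480:]=B
cv2.imwrite('pics/crop0.png',o)
P=pts(a);print(P[208,306],P[345,295])
# top plane points of blue
im=a['image'].astype(int);blue=(im[...,2]>im[...,0]+40)
z=P[...,2]
for lo,hi in((.1,.105),(.105,.11),(.11,.115),(.115,.12),(.12,.13),(.13,.16),(.16,.2)):
    m=(z>lo)&(z<hi);m[:, :260]=0;m[:,350:]=0;m[:170]=0;m[245:]=0
    q=P[m];print(lo,len(q),q.min(0) if len(q) else'',q.max(0) if len(q) else'')
E
```

```text
[ 0.51399753 -0.03501573  0.15649092] [0.09054404 0.00695562 0.33822898]
0.1 253 [ 0.43760765 -0.15307636  0.10008564] [0.60823022 0.07487654 0.1049936 ]
0.105 752 [ 0.43746678 -0.1592797   0.10501253] [0.60780035 0.07480542 0.10999762]
0.11 883 [ 0.43388992 -0.15894899  0.11000168] [0.59649323 0.07101332 0.11499842]
0.115 263 [ 0.43384468 -0.15497998  0.11501352] [0.57766601 0.06704368 0.1199972 ]
0.12 72 [ 0.44807635 -0.14755715  0.12010548] [0.5913752  0.05974772 0.12983165]
0.13 101 [ 0.49410739 -0.06076368  0.13037441] [ 0.59052271 -0.01764923  0.15904074]
0.16 29 [ 0.5171565  -0.0558573   0.16000846] [ 0.57963508 -0.01742643  0.18625691]
```

View pics/crop0.png

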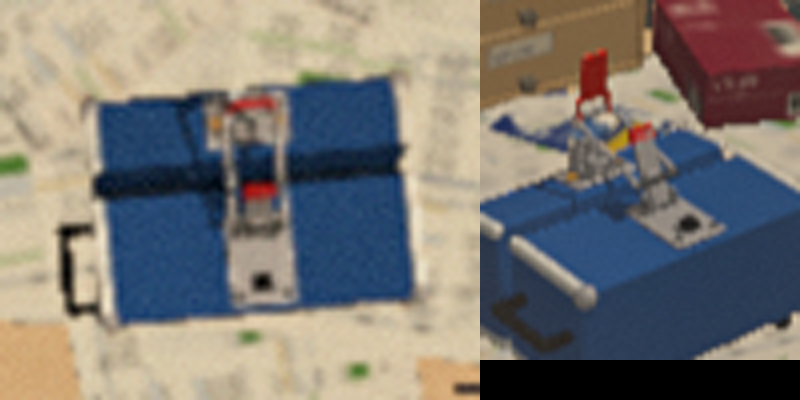

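```bash
cat >> h.py <<'E'
def cur():
    s=status.read_state(); return np.array(s['tcp_pos']),R.from_euler('xyz',s['tool_rot']),s
def plan(p1,r1,n=None):
    "print rows: constant turn+shift interpolation to target"
    p0,r0,_=cur(); rv=(r0.inv()*r1).as_rotvec(); d=np.linalg.norm(p1-p0)*1000
    n=n or int(np.ceil(max(d/38,np.abs(rv).max()/np.radians(6)/.98,np.linalg.norm(rv)/np.radians(7.1))))
    step=rv/n; w=np.round(step/np.radians(6),3); out=[]
    r=r0;p=p0.copy()
    for i in range(n):
        t=(p0+(p1-p0)*(i+1)/n-p)*1000; t=np.round(r.inv().apply(t),1)
        p=p+r.apply(t)/1000; r=r*R.from_rotvec(w*np.radians(6)); out.append(list(map(float,w))+list(map(float,t)))
    print(n,'rows');[print(o) for o in out]
def down(yaw): # tool x down, tool z (jaws) along [-sin yaw, cos yaw] * sign
    z=np.array([-np.sin(yaw),np.cos(yaw),0]);x=np.array([0,0,-1.]);return R.from_matrix(np.stack([x,np.cross(z,x),z],1))
E
python3 - <<'E'
from h import *
p,r,s=cur();print(r.as_matrix().round(3))
d=np.load('c0.npz');P=d['a'];im=d['ai'].astype(int)
m=(P[...,2]>.105)&(P[...,2]<.118)&(im[...,2]>im[...,0]+25)
m[:, :265]=0;m[:,345:]=0;m[:175]=0;m[:240]=m[:240];m[240:]=0
q=P[m][:,:2]
rect=cv2.minAreaRect(q.astype(np.float32));print(rect)
for yaw in np.radians([2,3,4,5,6]):
    u=q@[np.cos(yaw),np.sin(yaw)];v=q@[-np.sin(yaw),np.cos(yaw)];print(np.percentile(u,[.5,99.5]),np.percentile(v,[.5,99.5]))
for sg,y in((1,.07),(-1,.07+np.pi)):
    print('rot',y);plan(np.array([.46,-.04,.36]),down(y))
E
```

```text
[[-0.     0.963  0.269]
 [ 0.001  0.269 -0.963]
 [-1.    -0.    -0.001]]
((0.5193508267402649, -0.04248993098735809), (0.1482277810573578, 0.19992727041244507), 4.97527551651001)
[0.44179105 0.59245416] [-0.16081424  0.03873039]
[0.44191591 0.59014988] [-0.16894033  0.02988967]
[0.4416224  0.58775943] [-0.17728779  0.02072484]
[0.44046889 0.58562276] [-0.18624433  0.0117539 ]
[0.43868286 0.58361922] [-0.19514026  0.0028045 ]
rot 0.07
29 rows
[-0.968, -0.0, -0.0, -5.3, 14.9, -15.9]
[-0.968, -0.0, -0.0, -5.4, 16.4, -14.4]
[-0.968, -0.0, -0.0, -5.3, 17.9, -12.6]
[-0.968, -0.0, -0.0, -5.3, 19.0, -10.8]
[-0.968, -0.0, -0.0, -5.4, 19.9, -8.7]
[-0.968, -0.0, -0.0, -5.3, 20.8, -6.8]
[-0.968, -0.0, -0.0, -5.3, 21.3, -4.5]
[-0.968, -0.0, -0.0, -5.4, 21.7, -2.4]
[-0.968, -0.0, -0.0, -5.3, 21.9, -0.2]
[-0.968, -0.0, -0.0, -5.3, 21.7, 2.0]
[-0.968, -0.0, -0.0, -5.3, 21.4, 4.3]
[-0.968, -0.0, -0.0, -5.4, 20.9, 6.3]
[-0.968, -0.0, -0.0, -5.3, 20.1, 8.5]
[-0.968, -0.0, -0.0, -5.3, 19.2, 10.4]
[-0.968, -0.0, -0.0, -5.4, 18.0, 12.3]
[-0.968, -0.0, -0.0, -5.3, 16.7, 14.1]
[-0.968, -0.0, -0.0, -5.3, 15.
[... 485 characters left out ...]
53589793
18 rows
[0.108, -0.0, 0.0, -8.6, 24.0, -25.7]
[0.108, -0.0, 0.0, -8.6, 23.7, -26.0]
[0.108, -0.0, 0.0, -8.6, 23.5, -26.2]
[0.108, -0.0, 0.0, -8.6, 23.1, -26.5]
[0.108, -0.0, 0.0, -8.5, 22.8, -26.7]
[0.108, -0.0, 0.0, -8.6, 22.5, -27.0]
[0.108, -0.0, 0.0, -8.6, 22.2, -27.3]
[0.108, -0.0, 0.0, -8.6, 21.9, -27.5]
[0.108, -0.0, 0.0, -8.6, 21.6, -27.7]
[0.108, -0.0, 0.0, -8.6, 21.3, -28.0]
[0.108, -0.0, 0.0, -8.6, 21.0, -28.3]
[0.108, -0.0, 0.0, -8.6, 20.6, -28.5]
[0.108, -0.0, 0.0, -8.6, 20.3, -28.7]
[0.108, -0.0, 0.0, -8.6, 20.0, -28.9]
[0.108, -0.0, 0.0, -8.5, 19.7, -29.1]
[0.108, -0.0, 0.0, -8.6, 19.3, -29.4]
[0.108, -0.0, 0.0, -8.6, 19.0, -29.6]
[0.108, -0.0, 0.0, -8.6, 18.7, -29.8]
```

Call:
jog_arm(moves=[0,0,0,-30,0,0,0.5,0.12,0,0,-15,24,-26,0.5,0.12,0,0,-15,24,-26,0.5,0.12,0,0,-12,23.5,-26,0.5,0.12,0,0,-10,23,-26.5,0.5,0.12,0,0,-10,23,-27,0.5,0.12,0,0,-8,22.5,-27,0.5,0.12,0,0,-8,22,-27,0.5,0.12,0,0,-8,22,-27.5,0.5,0.12,0,0,-8,21.5,-27.5,0.5,0.12,0,0,-8,21,-28,0.5,0.12,0,0,-8,21,-28,0.5])

```text
time: 1.2
tcp_pos: [0.349, -0.2583, 0.3459]
tool_rot: [-0.431, 1.57, -1.868]
force: [0.5, -0.4, 0.8]
finger_gap: 0.498
```

Run:
```python
from h import *
p,r,s=cur();print(p,s['force'],s['time'])
plan(np.array([.44,-.04,.38]),down(.087+np.pi))
```

```text
[ 0.34901992 -0.25834323  0.34587949] [ 0.51575713 -0.44178059  0.79995332] 1.2
7 rows
[0.064, 0.0, 0.0, -4.9, 17.0, -29.2]
[0.064, 0.0, 0.0, -4.9, 16.9, -29.3]
[0.064, 0.0, 0.0, -4.9, 16.6, -29.4]
[0.064, 0.0, 0.0, -4.8, 16.5, -29.5]
[0.064, 0.0, 0.0, -4.9, 16.2, -29.6]
[0.064, 0.0, 0.0, -4.9, 16.1, -29.7]
[0.064, 0.0, 0.0, -4.9, 15.9, -29.9]
```

Call:
jog_arm(moves=[0.06,0,0,-5,17,-29,0.5,0.06,0,0,-5,17,-29,0.5,0.06,0,0,-5,16.5,-29.5,0.5,0.07,0,0,-5,16.5,-29.5,0.5,0.07,0,0,-5,16,-29.5,0.5,0.07,0,0,-5,16,-29.5,0.5,0.06,0,0,-5,16,-30,0.5,0,0,0,0,0,0,0.5])

```text
time: 1.87
tcp_pos: [0.4409, -0.0365, 0.3814]
tool_rot: [1.888, 1.569, 0.411]
force: [-0.3, 0.7, 0.1]
finger_gap: 0.504
```

Run:
```python
from h import *
p,r,s=cur();print(p,s['tool_rot'],s['force'],s['time'])
c=cap('wrist','w1.png');print(c['eye'],c['rotation'],c['camera_matrix'])
np.savez('w1.npz',P=pts(c),im=c['image'])
```

```text
[ 0.44092939 -0.0365062   0.38142314] [1.88767767 1.56897195 0.41078969] [-0.30416926  0.70296065  0.09565223] 1.8667
[ 0.51435988 -0.03063489  0.56039058] [ 2.88300848e+00  7.65933984e-04 -1.47616417e+00] [[343.25410329   0.         279.01586694]
 [  0.         343.25410329 209.77363547]
 [  0.           0.           1.        ]]
```

View pics/w1.png

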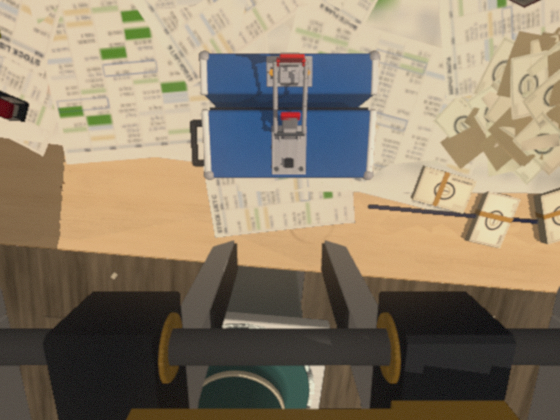

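Run:
```python
from h import *
d=np.load('w1.npz');P=d['P'];im=d['im'].astype(int)
reg=np.zeros(P.shape[:2],bool);reg[40:190,185:395]=1
z=P[...,2]
m=reg&(z>.106)&(z<.118)
# latch half: rows > 112
ml=m.copy();ml[:112]=0
q=P[ml][:,:2]
rect=cv2.minAreaRect(q.astype(np.float32));print('latch half',rect,cv2.boxPoints(rect), 'z med',np.median(P[ml][:,2]))
q=P[m][:,:2];rect=cv2.minAreaRect(q.astype(np.float32));print('all',rect)
red=reg&(im[...,0]>140)&(im[...,1]<70)&(im[...,2]<80)
n,l,st,ce=cv2.connectedComponentsWithStats(red.astype(np.uint8))
for i in range(1,n):
    if st[i,4]>15:
        k=P[l==i];print('red',ce[i],st[i],np.percentile(k,[5,50,95],axis=0).round(4).tolist())
```

```text
latch half ((0.4812820851802826, -0.045885875821113586), (0.08590241521596909, 0.22402924299240112), 5.3796186447143555) [[ 0.4280182   0.06160852]
 [ 0.44902188 -0.16143398]
 [ 0.53454596 -0.15338027]
 [ 0.5135423   0.06966223]] z med 0.11166309781864325
all ((0.5159648656845093, -0.04296314716339111), (0.15601855516433716, 0.22399276494979858), 5.095930099487305)
red [293.3255814   56.76744186] [280  55  25  11  86] [[0.5717, -0.0505, 0.1712], [0.5733, -0.0386, 0.2064], [0.5752, -0.0268, 0.2081]]
red [290.04424779 114.66371681] [281 112  19   8 113] [[0.5168, -0.0507, 0.1665], [0.5201, -0.0417, 0.1698], [0.523, -0.0332, 0.1713]]
```

```bash
cat >> h.py <<'E'
YAW=.0916; O=np.array([.5178,-.0427,0]); RC=R.from_euler('z',YAW)
def tocase(p): return RC.inv().apply((np.asarray(p)-O).reshape(-1,3)).reshape(np.shape(p))*1000
def toworld(p): return RC.apply(np.asarray(p)/1000)+O
E
python3 - <<'E'
from h import *
d=np.load('w1.npz');P=d['P'];im=d['im'];C=tocase(P)
for name,sel in(('mid',abs(C[...,1])<5),('wire+',abs(abs(C[...,1])-17)<2.0)):
    m=sel&(abs(C[...,0])<100)&(C[...,2]>90);k=C[m];k=k[np.argsort(k[:,0])];print(name,len(k))
    for x in range(-82,80,3):
        a=k[(k[:,0]>=x)&(k[:,0]<x+3)]
        if len(a): print(x,np.sort(a[:,2].round(0)).astype(int).tolist()[-8:],end=' ')
    print()
o=im[45:185,190:390,::-1];cv2.imwrite('pics/w1c.png',cv2.resize(o,(800,560),interpolation=cv2.INTER_CUBIC))
E
```

```text
mid 3244
-79 [107, 108, 108, 108, 109, 109, 109, 109] -76 [111, 111, 112, 112, 112, 112, 113, 113] -73 [113, 114, 114, 115, 115, 115, 115, 116] -70 [114, 115, 115, 115, 115, 115, 115, 116] -67 [115, 115, 115, 115, 115, 115, 115, 115] -64 [120, 120, 120, 122, 122, 122, 122, 123] -61 [507, 507, 507, 507, 507, 507, 507, 507] -58 [507, 507, 507, 507, 508, 508, 508, 508] -55 [497, 497, 497, 497, 497, 497, 498, 498] -52 [497, 497, 497, 497, 497, 497, 497, 498] -49 [496, 496, 496, 496, 496, 496, 496, 496] -46 [115, 115, 115, 115, 116, 116, 116, 116] -43 [115, 115, 115, 115, 115, 115, 115, 115] -40 [115, 115, 115, 115, 115, 115, 115, 116] -37 [115, 115, 115, 115, 115, 115, 116, 116] -34 [114, 114, 114, 115, 115, 115, 116, 116] -31 [115, 115, 115, 115, 115, 116, 116, 116] -28 [122, 123, 123, 124, 124, 124, 124, 125] -25 [129, 129, 129, 130, 130, 130, 130, 131] -22 [139, 139, 139, 140, 140, 140, 140, 140] -19 [142, 142, 142, 142, 142, 142, 142, 142] -16 [142, 142, 142, 142, 142, 143, 143, 144] -13 [145, 145, 146, 146, 146, 146, 146, 147] -10 [150, 151, 151, 151, 151, 151, 153, 153] -7 [157, 15
[... 2394 characters left out ...]
1] 23 [151, 151, 151, 151, 152, 152, 152, 153] 26 [151, 151, 151, 151, 152, 152, 152, 152] 29 [152, 152, 152, 152, 152, 153, 153, 154] 32 [153, 153, 153, 153, 153, 154, 154, 154] 35 [154, 154, 154, 155, 155, 155, 155, 158] 38 [155, 155, 155, 156, 156, 156, 156, 156] 41 [156, 156, 156, 156, 156, 156, 156, 157] 44 [156, 157, 157, 157, 157, 157, 157, 157] 47 [157, 157, 157, 158, 158, 158, 159, 159] 50 [157, 158, 158, 158, 158, 158, 159, 159] 53 [159, 159, 159, 159, 160, 160, 160, 160] 56 [160, 160, 160, 160, 161, 161, 161, 161] 59 [159, 160, 160, 160, 160, 161, 161, 161] 62 [160] 68 [108, 109, 109, 109, 109, 109] 71 [104, 104, 105, 105, 107, 108, 109, 109] 74 [102, 103, 103, 103, 104, 104, 104]
```

View pics/w1c.png

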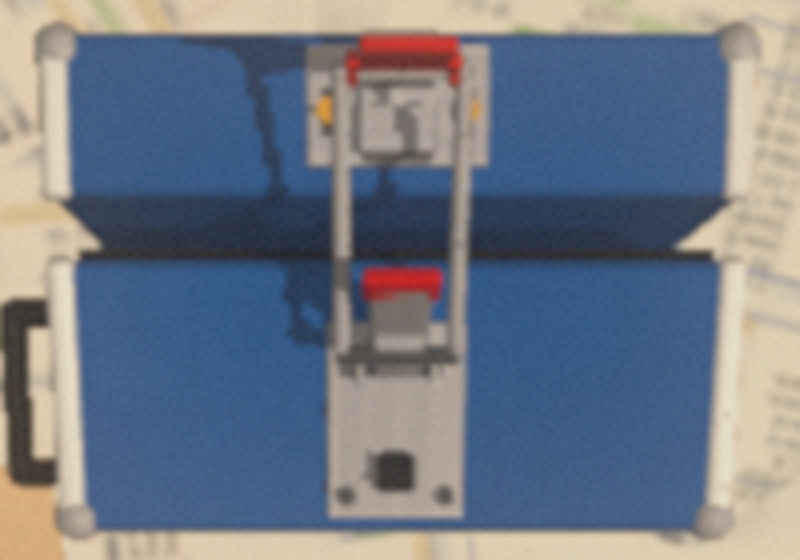

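Run:
```python
from h import *
d=np.load('w1.npz');P=d['P'];im=d['im'];C=tocase(P)
print('eye',tocase(np.array([0.51435988,-0.03063489,0.56039058])))
m=(abs(C[...,1])<100)&(abs(C[...,1])>35)&(C[...,0]>18)&(C[...,0]<80)&(C[...,2]>90)&(C[...,2]<125)
k=C[m]
for x in range(20,80,4):
    a=k[(k[:,0]>=x)&(k[:,0]<x+4)][:,2]; print(x,len(a),np.median(a).round(1) if len(a) else '',end='; ')
print()
for nm,f in (('keeper',lambda:(abs(C[...,1])<9)&(C[...,0]>34)&(C[...,0]<80)&(C[...,2]>100)),('lever',lambda:(abs(C[...,1])<7)&(C[...,0]>-40)&(C[...,0]<12)&(C[...,2]>117)&(C[...,2]<180))):
    m=f();r,c=np.nonzero(m)
    for rr in np.unique(r):
        a=C[rr,c[r==rr]];print(nm,rr,len(a),np.median(a,0).round(1), im[rr,c[r==rr]].mean(0).round())
```

```text
eye [ -2.32207859  12.32920338 560.39058   ]
20 0 ; 24 270 100.6; 28 361 109.1; 32 359 110.0; 36 373 109.3; 40 322 108.8; 44 374 108.2; 48 361 107.6; 52 346 107.0; 56 389 106.4; 60 326 105.9; 64 381 105.3; 68 351 104.8; 72 348 104.0; 76 79 102.5; 
keeper 52 15 [7.320e+01 1.000e-01 1.265e+02] [180. 163. 142.]
keeper 53 19 [ 58.5   0.4 205.8] [164. 121. 108.]
keeper 54 19 [ 57.5   0.4 206.6] [181.  78.  70.]
keeper 55 19 [ 56.5   0.4 207. ] [200.  60.  53.]
keeper 56 19 [ 55.7   0.4 206.6] [197.  56.  50.]
keeper 57 19 [ 54.9   0.3 206.3] [172.  55.  50.]
keeper 58 18 [ 54.8   0.7 201.6] [135.  55.  50.]
keeper 59 19 [ 5.510e+01 -1.000e-01  1.939e+02] [112.  54.  49.]
keeper 60 18 [ 55.3   0.2 186.4] [108.  52.  48.]
keeper 61 18 [ 5.570e+01 -1.000e-01  1.779e+02] [112.  60.  56.]
keeper 62 17 [ 5.740e+01 -1.000e-01  1.599e+02] [132.  96.  89.]
keeper 63 17 [ 56.5  -0.2 159.4] [154. 134. 125.]
keeper 64 17 [ 55.5  -0.2 159.3] [142. 130. 121.]
keeper 65 15 [ 60.2  -0.3 118.6] [114. 106.  98.]
keeper 66 15 [ 59.7  -0.4 114.1] [117. 108. 102.]
keeper 67 15 [ 58.7  -0.5 113.2] [148. 138. 1
[... 1857 characters left out ...]
er 126 12 [-10.2   0.3 146. ] [117. 109. 103.]
lever 127 12 [-11.4   0.2 143.3] [120. 111. 106.]
lever 128 12 [-1.270e+01  1.000e-01  1.405e+02] [134. 124. 118.]
lever 129 12 [-13.8   0.2 141.8] [152. 142. 134.]
lever 130 12 [-14.9   0.2 141.7] [164. 152. 143.]
lever 131 12 [-1.610e+01  1.000e-01  1.419e+02] [160. 148. 138.]
lever 132 12 [-1.730e+01  1.000e-01  1.412e+02] [134. 124. 118.]
lever 133 12 [-1.850e+01  1.000e-01  1.401e+02] [102.  97.  92.]
lever 134 12 [-19.7   0.  139.4] [86. 83. 80.]
lever 135 12 [-20.9  -0.  139.1] [85. 82. 79.]
lever 136 11 [-22.5   0.3 129.6] [105.  99.  94.]
lever 137 11 [-23.9   0.2 126.2] [115. 107. 101.]
lever 138 11 [-25.2   0.2 123.3] [124. 115. 109.]
```

Run:
```python
from h import *
p,r,s=cur();print(tocase(p),r.as_matrix().round(3))
plan(toworld([57,.3,176.5]),down(YAW+np.pi))
```

```text
[-77.07599176  10.35613037 380.83630786] [[ 0.001  0.996  0.092]
 [ 0.     0.092 -0.996]
 [-1.     0.001 -0.   ]]
7 rows
[0.001, -0.0, -0.001, 29.2, 19.1, 1.5]
[0.001, -0.0, -0.001, 29.2, 19.2, 1.4]
[0.001, -0.0, -0.001, 29.2, 19.1, 1.5]
[0.001, -0.0, -0.001, 29.2, 19.1, 1.4]
[0.001, -0.0, -0.001, 29.2, 19.2, 1.5]
[0.001, -0.0, -0.001, 29.2, 19.1, 1.4]
[0.001, -0.0, -0.001, 29.2, 19.2, 1.4]
```

Call:
jog_arm(moves=[0,0,0,30,33.5,2.5,0.5,0,0,0,30,33.5,2.5,0.5,0,0,0,30,33.5,2.5,0.5,0,0,0,30,33.6,2.6,0.5,0,0,0,0,0,0,0.5,0,0,0,0,0,0,0.5,0,0,0,28,0,0,0.5,0,0,0,25,0,0,0.5,0,0,0,18,0,0,0.5,0,0,0,10,0,0,0.5,0,0,0,0,0,0,0.5,0,0,0,0,0,0,0.5], force=25)

```text
time: 2.92
tcp_pos: [0.5639, -0.0411, 0.1899]
tool_rot: [1.05, 1.569, -0.433]
force: [0.1, 0.1, 0.2]
finger_gap: 0.496
```

Run:
```python
from h import *
p,r,s=cur();print(tocase(p),s['force'],s['time'])
c=cap('wrist');C=tocase(pts(c));im=c['image'].astype(int)
red=(im[...,0]>110)&(im[...,1]<80)&(im[...,2]<80)&(C[...,2]>165)&(C[...,2]<215)&(C[...,0]>40)&(C[...,0]<70)
print(red.sum(),np.percentile(C[red],[2,50,98],axis=0).round(1).tolist())
```

```text
[ 46.02282468  -2.58010583 189.8898389 ] [0.14484178 0.10507203 0.23661165] 2.9167
317 [[55.1, -13.7, 171.8], [57.1, 0.5, 206.7], [59.4, 14.8, 207.9]]
```

Call:
jog_arm(moves=[0,0,0,0,5.5,-1.5,0.5,0,0,0,0,5.5,-1.5,0.5,0,0,0,7,0,0,0.5,0,0,0,6.5,0,0,0.5,0,0,0,0,0,0,0.5])

```text
time: 3.38
tcp_pos: [0.5737, -0.0367, 0.1733]
tool_rot: [-1.818, 1.569, 2.982]
force: [0.1, 0.1, -0.5]
finger_gap: 0.498
```

Call:
jog_arm(moves=[0,0,0,-3,0.5,0.4,0.3,0,0,0,0,0,0,0.2,0,0,0,0,0,0,0.15,0,0,0,0,0,0,0.15,0,0,0,0,0,0,0.15,0,0,0,0,0,0,0.15])

```text
time: 3.88
tcp_pos: [0.575, -0.0369, 0.1781]
tool_rot: [2.215, 1.57, 0.732]
force: [1.1, 1.5, 0.3]
finger_gap: 0.253
```

Run:
```python
from h import *
p,r,s=cur();print(tocase(p),RC.inv().apply(s['force']),s['time'],s['finger_gap'])
c=cap('wrist','w2.png')
```

```text
[ 57.53526026   0.56902396 178.11947086] [1.22064117 1.36949654 0.30737506] 3.8833 0.25288012041774116
```

View pics/w2.png

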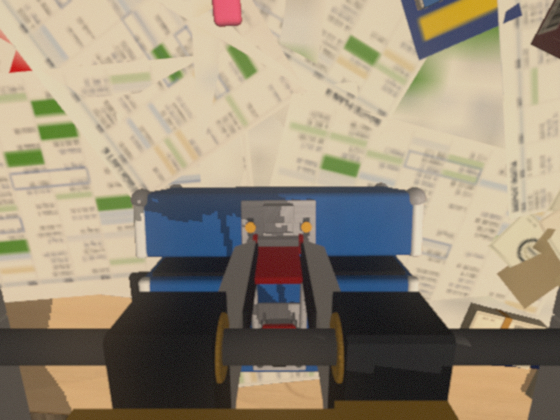

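Call:
jog_arm(moves=[0,0,0,4,-3,0,0.15,0,0,0,4,-3,0,0.15,0,0,0,4,-3,0,0.15,0,0,0,4,0,0,0.15,0,0,0,4,0,0,0.15,0,0,0,3,0,0,0.15,0,0,0,0,0,0,0.15])

```text
time: 4.52
tcp_pos: [0.5655, -0.0378, 0.1541]
tool_rot: [-1.868, 1.569, 2.932]
force: [0.4, 2.9, -0.9]
finger_gap: 0.249
```

```bash
cat > st.py <<'E'
from h import *
p,r,s=cur();print('case',tocase(p).round(1),'F',RC.inv().apply(s['force']).round(1),'M',RC.inv().apply(s['moment']).round(2),'t',round(s['time'],2),'gap',round(s['finger_gap'],3),r.as_matrix()[:,0].round(3))
E
python3 st.py
```

```text
case [ 48.    0.5 154.1] F [ 0.6  2.8 -0.9] M [ 0.65 -0.14 -0.  ] t 4.52 gap 0.249 [-0.001  0.    -1.   ]
```

Call:
jog_arm(moves=[0,0,0,1.5,0,0,0.15,0,0,0,1.5,0,0,0.15,0,0,0,0,0,0,0.15])

```text
time: 4.77
tcp_pos: [0.5657, -0.0378, 0.1516]
tool_rot: [-1.851, 1.57, 2.949]
force: [-0.9, 2.7, -0.1]
finger_gap: 0.249
```

Call:
jog_arm(moves=[0,0,0,1,0,0,0.15,0,0,0,0,0,0,0.15])

```text
time: 4.93
tcp_pos: [0.5659, -0.0378, 0.1509]
tool_rot: [-2.038, 1.57, 2.762]
force: [-0.3, 2.7, -0.7]
finger_gap: 0.253
```

Call:
jog_arm(moves=[0,0,0,1,0,0,0.15,0,0,0,0,0,0,0.15])

```text
time: 5.1
tcp_pos: [0.5659, -0.0379, 0.1498]
tool_rot: [-2.151, 1.571, 2.649]
force: [-0.9, 3.6, -0.8]
finger_gap: 0.251
```

Call:
jog_arm(moves=[0,0,0,0.7,0,0,0.15,0,0,0,0,0,0,0.15])

```text
time: 5.27
tcp_pos: [0.566, -0.0379, 0.1493]
tool_rot: [2.731, 1.571, 1.248]
force: [-1.3, 2.9, 0.7]
finger_gap: 0.251
```

Call:
jog_arm(moves=[0,0,0,0.7,0,0,0.15,0,0,0,0,0,0,0.15])

```text
time: 5.43
tcp_pos: [0.5663, -0.0378, 0.1491]
tool_rot: [1.276, 1.57, -0.207]
force: [-5.0, 3.5, 8.4]
finger_gap: 0.25
```

Call:
jog_arm(moves=[0,0,0,0.7,0,0,0.15,0,0,0,0,0,0,0.15])

```text
time: 5.6
tcp_pos: [0.5665, -0.0377, 0.1489]
tool_rot: [1.396, 1.57, -0.087]
force: [-4.5, 3.5, 14.4]
finger_gap: 0.255
```

Call:
jog_arm(moves=[0,0,0,-0.8,0,0,0.15,0,0,0,0.15,1.5,0,0.15,0,0,0,0.15,1.5,0,0.15,0,0,0,0.15,1.5,0,0.15,0,0,0,0,0,0,0.15])

```text
time: 6.02
tcp_pos: [0.5705, -0.0375, 0.1483]
tool_rot: [-1.581, 1.57, -3.064]
force: [-4.5, 3.6, 7.2]
finger_gap: 0.252
```

Call:
jog_arm(moves=[0,0,0,0.1,1,0,0.15,0,0,0,0.1,1,0,0.15,0,0,0,0,0,0,0.15])

```text
time: 6.27
tcp_pos: [0.5724, -0.0373, 0.148]
tool_rot: [-1.72, 1.57, 3.08]
force: [-2.6, 3.1, 5.0]
finger_gap: 0.253
```

```bash
python3 st.py
```

```text
case [ 54.8   0.4 148. ] F [-2.3  3.3  5. ] M [0.89 0.88 0.01] t 6.27 gap 0.253 [-0.001  0.    -1.   ]
```

Call:
jog_arm(moves=[0,0,0,0.1,0.8,0,0.15,0,0,0,0,0,0,0.15])

```text
time: 6.43
tcp_pos: [0.5731, -0.0372, 0.1478]
tool_rot: [-1.818, 1.57, 2.982]
force: [-3.5, 3.2, 3.8]
finger_gap: 0.248
```

Call:
jog_arm(moves=[0,0,0,0.1,0.8,0,0.15,0,0,0,0,0,0,0.15])

```text
time: 6.6
tcp_pos: [0.574, -0.0371, 0.1476]
tool_rot: [-2.124, 1.57, 2.676]
force: [-3.1, 2.9, 0.1]
finger_gap: 0.25
```

Call:
jog_arm(moves=[0,0,0,0.1,0.8,0,0.15,0,0,0,0,0,0,0.15])

```text
time: 6.77
tcp_pos: [0.5748, -0.0371, 0.1475]
tool_rot: [-2.151, 1.57, 2.649]
force: [-1.6, 3.0, 0.5]
finger_gap: 0.248
```

Call:
jog_arm(moves=[0,0,0,0,0.7,0,0.15,0,0,0,0,0,0,0.15])

```text
time: 6.93
tcp_pos: [0.5756, -0.037, 0.1477]
tool_rot: [-2.472, 1.571, 2.327]
force: [-2.5, 3.2, -0.1]
finger_gap: 0.253
```

Call:
jog_arm(moves=[0,0,0,0,0.7,0,0.15,0,0,0,0,0,0,0.15])

```text
time: 7.1
tcp_pos: [0.5761, -0.037, 0.1476]
tool_rot: [-1.793, 1.57, 3.007]
force: [-3.7, 3.3, 0.3]
finger_gap: 0.252
```

Call:
jog_arm(moves=[0,0,0,0,0.7,0,0.15,0,0,0,0,0,0,0.15])

```text
time: 7.27
tcp_pos: [0.5764, -0.0369, 0.1475]
tool_rot: [-1.626, 1.569, -3.11]
force: [-5.2, 3.3, 2.1]
finger_gap: 0.249
```

Call:
jog_arm(moves=[0,0,0,0,0.7,0,0.15,0,0,0,0,0,0,0.15])

```text
time: 7.43
tcp_pos: [0.5772, -0.0369, 0.1475]
tool_rot: [-1.597, 1.57, -3.081]
force: [-4.3, 2.9, 0.9]
finger_gap: 0.248
```

```bash
python3 st.py
```

```text
case [ 59.7   0.3 147.5] F [-4.1  3.3  0.9] M [0.92 1.26 0.  ] t 7.43 gap 0.248 [-0.001 -0.    -1.   ]
```

Run:
```python
from h import *
c=cap('wrist');C=tocase(pts(c));im=c['image']
b=cap('scene');
o=np.hstack([cv2.resize(im[180:380,200:360,::-1],(400,500),interpolation=cv2.INTER_CUBIC),cv2.resize(b['image'][140:240,265:345,::-1],(400,500),interpolation=cv2.INTER_CUBIC)])
cv2.imwrite('pics/c3.png',o)
m=(abs(C[...,1])<8)&(C[...,0]>20)&(C[...,0]<85)&(C[...,2]>95)&(C[...,2]<190)
r,cc=np.nonzero(m)
for rr in np.unique(r): a=C[rr,cc[r==rr]];print(rr,len(a),np.median(a,0).round(1),im[rr,cc[r==rr]].mean(0).round())
m=(abs(abs(C[...,1])-17)<2)&(C[...,0]>10)&(C[...,0]<75)&(C[...,2]>118)&(C[...,2]<160)
k=C[m]
for x in range(10,75,4):
  a=k[(k[:,0]>=x)&(k[:,0]<x+4)]
  if len(a): print(x,np.percentile(a[:,2],[10,50,90]).round(1),end='; ')
```

```text
204 23 [77.4  0.1 99.9] [63. 67. 78.]
205 23 [7.70e+01 1.00e-01 1.01e+02] [62. 69. 83.]
206 23 [7.660e+01 1.000e-01 1.023e+02] [63. 72. 90.]
207 23 [7.600e+01 1.000e-01 1.027e+02] [62. 73. 93.]
208 23 [7.540e+01 1.000e-01 1.029e+02] [62. 74. 96.]
209 24 [ 74.8  -0.3 103.6] [62. 75. 98.]
210 23 [7.42e+01 1.00e-01 1.04e+02] [61. 75. 99.]
211 24 [ 73.6  -0.3 104.2] [ 61.  76. 101.]
212 24 [ 72.9  -0.3 104.3] [62. 76. 98.]
213 24 [ 72.5  -0.3 105.3] [78. 84. 95.]
214 25 [7.240e+01 1.000e-01 1.075e+02] [107. 102.  99.]
215 24 [ 71.8  -0.3 107.7] [123. 114. 106.]
216 24 [ 71.1  -0.3 107.7] [119. 110. 103.]
217 25 [ 71.2   0.  110.4] [101.  94.  88.]
218 25 [ 71.9   0.  114.9] [90. 83. 78.]
219 25 [ 72.5   0.  119.4] [88. 81. 76.]
220 25 [ 73.1  -0.  123.5] [91. 84. 78.]
221 27 [ 73.3  -0.  126.2] [102.  94.  88.]
222 27 [ 72.7  -0.  126.5] [113. 105.  99.]
223 27 [ 72.2  -0.  126.8] [117. 109. 102.]
224 26 [ 71.5   0.3 126.8] [116. 108. 102.]
225 27 [ 70.8   0.  126.5] [116. 108. 102.]
226 27 [ 70.3   0.  126.9] [115. 108. 101.]
227 27 [ 69.7  -0.  127. ] [115. 107. 101.]
228 27 [ 69.    0
[... 2157 characters left out ...]
+02] [99. 25. 26.]
276 33 [ 6.050e+01 -1.000e-01  1.752e+02] [102.  25.  25.]
277 33 [ 6.030e+01 -1.000e-01  1.759e+02] [112.  26.  26.]
278 33 [ 6.000e+01 -1.000e-01  1.762e+02] [120.  27.  27.]
279 33 [ 5.950e+01 -1.000e-01  1.763e+02] [125.  26.  27.]
280 33 [ 5.900e+01 -1.000e-01  1.765e+02] [127.  27.  26.]
281 33 [ 5.860e+01 -1.000e-01  1.766e+02] [126.  26.  26.]
282 34 [5.800e+01 1.000e-01 1.764e+02] [122.  25.  24.]
283 32 [5.730e+01 1.000e-01 1.761e+02] [111.  24.  25.]
10 [134.5 135.4 136.3]; 14 [134.1 134.7 135.6]; 18 [132.9 133.6 134.3]; 22 [132.8 133.4 134.2]; 26 [131.8 132.3 133.6]; 30 [132.2 132.2 132.2]; 58 [124.1 126.3 129.2]; 62 [127.9 129.3 129.4]; 66 [150.5 154.9 158.6];
```

View pics/c3.png

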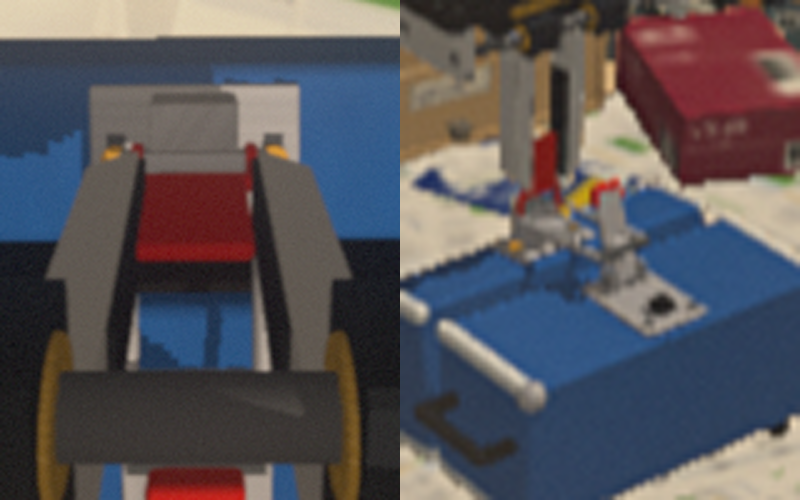

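Call:
jog_arm(moves=[0,0,0,0,-1,0,0.15,0,0,0,1.5,-0.2,0,0.15,0,0,0,1.5,-0.2,0,0.15,0,0,0,0,0,0,0.15])

```text
time: 7.87
tcp_pos: [0.5763, -0.037, 0.1445]
tool_rot: [2.205, 1.571, 0.721]
force: [-1.7, 4.0, -0.0]
finger_gap: 0.253
```

Call:
jog_arm(moves=[0,0,0,1.2,-0.2,0,0.15,0,0,0,0,0,0,0.15])

```text
time: 8.03
tcp_pos: [0.576, -0.037, 0.1433]
tool_rot: [-2.507, 1.571, 2.293]
force: [-1.7, 3.5, 0.2]
finger_gap: 0.252
```

```bash
python3 st.py
```

```text
case [ 58.5   0.3 143.3] F [-1.3  3.7  0.2] M [0.87 0.3  0.03] t 8.03 gap 0.252 [-0.  0. -1.]
```

Call:
jog_arm(moves=[0,0,0,1.5,-0.2,0,0.15,0,0,0,1.5,-0.2,0,0.15,0,0,0,0,0,0,0.15])

```text
time: 8.28
tcp_pos: [0.5755, -0.037, 0.1402]
tool_rot: [-1.993, 1.57, 2.807]
force: [-1.4, 3.6, -1.4]
finger_gap: 0.254
```

Call:
jog_arm(moves=[0,0,0,1,-0.2,0,0.15,0,0,0,0,0,0,0.15])

```text
time: 8.45
tcp_pos: [0.5754, -0.0371, 0.1393]
tool_rot: [-2.035, 1.571, 2.765]
force: [-1.1, 3.0, -0.3]
finger_gap: 0.251
```

Call:
jog_arm(moves=[0,0,0,0.7,-0.1,0,0.15,0,0,0,0,0,0,0.15])

```text
time: 8.62
tcp_pos: [0.5753, -0.037, 0.1387]
tool_rot: [-2.344, 1.571, 2.456]
force: [-2.6, 3.2, -0.1]
finger_gap: 0.25
```

```bash
python3 st.py
```

```text
case [ 57.8   0.4 138.7] F [-2.3  3.4 -0.1] M [0.83 0.49 0.05] t 8.62 gap 0.25 [-0.  0. -1.]
```

Call:
jog_arm(moves=[0,0,0,0.6,-0.1,0,0.15,0,0,0,0,0,0,0.15])

```text
time: 8.78
tcp_pos: [0.5752, -0.0371, 0.1381]
tool_rot: [-2.167, 1.571, 2.633]
force: [-2.0, 3.1, 0.9]
finger_gap: 0.25
```

Call:
jog_arm(moves=[0,0,0,0.6,-0.1,0,0.15,0,0,0,0,0,0,0.15])

```text
time: 8.95
tcp_pos: [0.5753, -0.037, 0.1379]
tool_rot: [1.418, 1.57, -0.065]
force: [-2.3, 3.1, 5.6]
finger_gap: 0.251
```

Call:
jog_arm(moves=[0,0,0,-0.6,-1,0,0.15,0,0,0,-0.2,-1,0,0.15,0,0,0,0,0,0,0.15])

```text
time: 9.2
tcp_pos: [0.5735, -0.0372, 0.1386]
tool_rot: [1.641, 1.57, 0.157]
force: [1.8, 3.8, -0.9]
finger_gap: 0.253
```

Call:
jog_arm(moves=[0,0,0,-0.1,-1,0,0.15,0,0,0,0,0,0,0.15])

```text
time: 9.37
tcp_pos: [0.5722, -0.0374, 0.1386]
tool_rot: [1.674, 1.571, 0.191]
force: [2.0, 3.6, -0.8]
finger_gap: 0.249
```

Call:
jog_arm(moves=[0,0,0,-0.1,-1,0,0.15,0,0,0,0,0,0,0.15])

```text
time: 9.53
tcp_pos: [0.5713, -0.0374, 0.1387]
tool_rot: [1.749, 1.57, 0.266]
force: [3.8, 3.9, -0.6]
finger_gap: 0.254
```

```bash
python3 st.py
```

```text
case [ 53.7   0.4 138.7] F [ 4.2  3.5 -0.6] M [ 0.9  -0.99  0.08] t 9.53 gap 0.254 [ 0.  0. -1.]
```

Call:
jog_arm(moves=[0,0,0,0,-0.8,0,0.15,0,0,0,0,0,0,0.15])

```text
time: 9.7
tcp_pos: [0.5708, -0.0374, 0.1388]
tool_rot: [1.705, 1.57, 0.222]
force: [5.9, 4.8, -2.9]
finger_gap: 0.254
```

Call:
jog_arm(moves=[0,0,0,0,-0.8,0,0.15,0,0,0,0,0,0,0.15])

```text
time: 9.87
tcp_pos: [0.5701, -0.0375, 0.1388]
tool_rot: [1.701, 1.569, 0.218]
force: [6.2, 5.1, -2.3]
finger_gap: 0.251
```

```bash
python3 st.py
```

```text
case [ 52.6   0.4 138.8] F [ 6.6  4.5 -2.3] M [ 0.88 -1.62 -0.03] t 9.87 gap 0.251 [ 0.001  0.    -1.   ]
```

Call:
jog_arm(moves=[0,0,0,0,-0.8,0,0.15,0,0,0,0,-0.8,0,0.15,0,0,0,0,0,0,0.15])

```text
time: 10.12
tcp_pos: [0.5683, -0.0377, 0.1388]
tool_rot: [1.694, 1.57, 0.21]
force: [3.6, 4.8, -0.8]
finger_gap: 0.254
```

```bash
python3 st.py
```

```text
case [ 50.7   0.4 138.8] F [ 4.   4.5 -0.8] M [ 0.89 -1.19  0.08] t 10.12 gap 0.254 [ 0.001  0.    -1.   ]
```

Call:
jog_arm(moves=[0,0,0,-1,0,0,0.15,0,0,0,0,0,0,0.15])

```text
time: 10.28
tcp_pos: [0.5681, -0.0376, 0.1393]
tool_rot: [2.44, 1.57, 0.956]
force: [5.6, 5.0, -6.7]
finger_gap: 0.252
```

```bash
python3 st.py
```

```text
case [ 50.6   0.4 139.3] F [ 6.1  4.5 -6.7] M [ 0.8  -1.77  0.05] t 10.28 gap 0.252 [ 0.  0. -1.]
```

```bash
cat > prof.py <<'E'
from h import *
import sys
c=cap('wrist');C=tocase(pts(c));im=c['image']
m=(abs(C[...,1])<8)&(C[...,0]>30)&(C[...,0]<85)&(C[...,2]>100)&(C[...,2]<150)
r,cc=np.nonzero(m)
for rr in np.unique(r): a=C[rr,cc[r==rr]];print(rr,np.median(a,0).round(1)[[0,2]],end=' ')
print()
m=(abs(C[...,1])<90)&(abs(C[...,1])>40)&(C[...,0]>35)&(C[...,0]<70)&(C[...,2]>95)&(C[...,2]<120)
k=C[m];print('lid slope',np.polyfit(k[:,0],k[:,2],1))
m=(abs(C[...,1]-17)<2.5)&(C[...,0]>-45)&(C[...,0]<75)&(C[...,2]>119)&(C[...,2]<150)
k=C[m]
for x in range(-44,75,4):
  a=k[(k[:,0]>=x)&(k[:,0]<x+4)]
  if len(a): print(x,np.percentile(a[:,2],[50,90]).round(1),end='; ')
if len(sys.argv)>1: cv2.imwrite('pics/'+sys.argv[1],im[:,:,::-1])
E
python3 prof.py
```

```text
194 [ 77.2 100.7] 195 [ 76.8 101.6] 196 [ 76.3 102.7] 197 [ 75.8 103.1] 198 [ 75.2 103.5] 199 [ 74.7 104.1] 200 [ 74.1 104.3] 201 [ 73.4 104.1] 202 [ 72.8 104.6] 203 [ 72.4 105.6] 204 [ 72.1 107.2] 205 [ 71.6 107.5] 206 [ 71.  107.7] 207 [ 71.1 110.8] 208 [ 71.9 116.3] 209 [ 72.6 121.4] 210 [ 73.2 125.9] 211 [ 72.8 126.6] 212 [ 72.2 126.8] 213 [ 71.6 126.7] 214 [ 71.  126.8] 215 [ 70.5 127.2] 216 [ 70.  127.2] 217 [ 69.4 127.2] 218 [ 68.7 126.9] 219 [ 68.1 127.2] 220 [ 67.7 127.6] 221 [ 67.  127.5] 222 [ 66.4 127.4] 223 [ 65.9 127.8] 224 [ 65.2 127.6] 225 [ 64.8 128.2] 226 [ 64.1 127.9] 227 [ 63.5 127.8] 228 [ 62.9 127.8] 229 [ 62.3 128.1] 230 [ 61.7 128.1] 231 [ 56.4 113.9] 232 [ 55.7 113.8] 233 [ 55.2 114.3] 234 [ 56.4 119.6] 235 [ 56.  120.4] 236 [ 55.4 120.6] 237 [ 54.9 120.9] 238 [ 54.3 121.2] 239 [ 53.8 121.4] 240 [ 53.1 121.3] 241 [ 52.6 121.6] 242 [ 52.8 124.1] 243 [ 52.3 124.3] 244 [ 54.2 131.1] 245 [ 54.  132.2] 246 [ 53.9 133.7] 247 [ 53.8 135. ] 248 [ 53.7 136.1] 249 [ 53.7 137.7] 250 [ 53.6 139.1] 251 [ 53.4 140. ] 252 [ 53.4 141.4] 253 [ 53.2 142.3] 254 [ 53.1 143.6] 255 [ 53.  144.9] 256 [ 53.  146.1] 257 [ 53.  147.6] 258 [ 52.8 148.4] 259 [ 52.6 149.4] 260 [ 52.3 149.9] 
lid slope [ -0.14178539 114.74109638]
-28 [139.7 140.6]; -24 [139.3 140.2]; 0 [132.8 133.8]; 4 [131.6 132.8]; 8 [130.7 131.7]; 12 [129.8 130.2]; 52 [120.9 121.8]; 56 [145.8 149. ]; 60 [145.5 148. ];
```

Call:
jog_arm(moves=[0,0,0,0.5,0,0,0.15,0,0,0,0,-1,0,0.15,0,0,0,0,-0.5,0,0.15,0,0,0,0,0,0,0.15], force=50)

```text
time: 10.67
tcp_pos: [0.5676, -0.0377, 0.1393]
tool_rot: [1.675, 1.568, 0.192]
force: [10.5, 3.5, -7.4]
finger_gap: 0.248
```

```bash
python3 st.py; python3 prof.py
```

```text
case [ 50.    0.4 139.3] F [10.8  2.5 -7.4] M [ 0.81 -2.98  0.04] t 10.67 gap 0.248 [ 0.003  0.    -1.   ]
193 [ 77.3 100.4] 194 [ 76.9 101.1] 195 [ 76.5 102.5] 196 [ 75.9 102.9] 197 [ 75.4 103.3] 198 [ 74.8 103.8] 199 [ 74.3 104.3] 200 [ 73.7 104.5] 201 [ 73.  104.5] 202 [ 72.3 104.2] 203 [ 72.3 106.8] 204 [ 71.8 107.6] 205 [ 71.1 107.6] 206 [ 70.8 109. ] 207 [ 71.6 114.4] 208 [ 72.4 119.9] 209 [ 73.1 125.1] 210 [ 72.8 126.2] 211 [ 72.3 126.7] 212 [ 71.7 126.6] 213 [ 71.1 126.8] 214 [ 70.6 126.9] 215 [ 70.  126.9] 216 [ 69.5 127.4] 217 [ 68.9 127.2] 218 [ 68.3 127.3] 219 [ 67.7 127.3] 220 [ 67.1 127.4] 221 [ 66.7 127.9] 222 [ 65.9 127.5] 223 [ 65.4 127.8] 224 [ 64.8 127.9] 225 [ 64.2 127.9] 226 [ 63.6 127.9] 227 [ 63.1 128.1] 228 [ 62.5 128.2] 229 [ 62.  128.4] 230 [ 56.6 114. ] 231 [ 56.  113.9] 232 [ 55.3 113.9] 233 [ 54.7 114.2] 234 [ 56.1 120.1] 235 [ 55.7 120.8] 236 [ 55.  120.8] 237 [ 54.4 120.9] 238 [ 53.8 120.9] 239 [ 53.2 121.1] 240 [ 52.7 121.4] 241 [ 52.8 123.6] 242 [ 52.5 124.4] 243 [ 51.9 124.6] 244 [ 53.8 131.4] 245 [ 53.8 132.9] 246 [ 53.6 134.1] 247 [ 53.6 135.5] 248 [ 53.4 136.6] 249 [ 53.3 138.1] 250 [ 53.2 139.2] 251 [ 53.1 140.4] 252 [ 53.  141.6] 253 [ 52.8 142.7] 254 [ 52.6 143.7] 255 [ 52.6 144.9] 256 [ 52.6 146.4] 257 [ 52.3 147.2] 258 [ 52.3 148.6] 259 [ 52.1 149.3] 260 [ 51.7 149.8] 
lid slope [ -0.13991793 114.62859556]
-28 [140.2 140.8]; -24 [140.  140.7]; -4 [131.8 131.8]; 0 [132.7 133.3]; 4 [131.2 132.6]; 8 [130.6 131.1]; 12 [129.9 130.8]; 48 [120.3 120.7]; 52 [121.2 122.7]; 56 [145.2 149.4];
```

Call:
jog_arm(moves=[0,0,0,0.3,0.4,0,0.15,0,0,0,0,0,0,0.3,0,0,0,0,0,0,0.45,0,0,0,0,0,0,0.45,0,0,0,-10,0,0,0.45,0,0,0,-25,0,0,0.45,0,0,0,-25,0,0,0.45,0,0,0,-25,-10,0,0.3,0,0,0,-20,-20,0,0.1,0,0,0,0,-25,0,0,0,0,0,0,-20,0,0,0,0,0,0,0,0,0], force=20)

```text
time: 11.72
tcp_pos: [0.4896, -0.0449, 0.2449]
tool_rot: [-0.03, 1.569, -1.514]
force: [1.2, 0.8, 0.3]
finger_gap: 0.133
```

```bash
python3 st.py; python3 prof.py w4.png;python3 - <<'E'
from h import *
c=cap('wrist');C=tocase(pts(c));im=c['image']
m=(abs(C[...,1])<8)&(C[...,0]>-50)&(C[...,0]<30)&(C[...,2]>112)&(C[...,2]<190)
r,cc=np.nonzero(m);print('lever')
for rr in np.unique(r): a=C[rr,cc[r==rr]];print(rr,np.median(a,0).round(1)[[0,2]],im[rr,cc[r==rr]].mean(0).round().astype(int)[[0,1]],end=' ')
E
```

```text
case [-28.3   0.4 244.9] F [1.3 0.7 0.3] M [0.02 0.01 0.07] t 11.72 gap 0.133 [ 0.    -0.002 -1.   ]
82 [ 76.6 102.1] 83 [ 75.7 103. ] 84 [ 72.7 126.8] 85 [ 72.  126.6] 86 [ 71.2 127. ] 87 [ 70.4 126.7] 88 [ 69.6 127.2] 89 [ 68.8 127.3] 90 [ 68.1 127. ] 91 [ 67.3 127.3] 92 [ 66.5 127.7] 93 [ 65.7 127.7] 94 [ 64.9 127.9] 95 [ 64.1 127.8] 96 [ 63.3 127.8] 97 [ 62.6 128. ] 98 [ 61.8 127.9] 99 [ 61.1 126. ] 100 [ 60.5 121.5] 101 [ 59.9 117.4] 102 [ 59.3 113.5] 103 [ 58.4 113.8] 104 [ 57.6 113.4] 105 [ 56.6 119.3] 106 [ 55.8 120. ] 107 [ 54.9 120.2] 108 [ 53.8 131.5] 109 [ 52.8 141. ] 110 [ 51.9 149.5] 118 [ 45.9 125.2] 119 [ 45.1 125.3] 120 [ 44.3 125.7] 121 [ 43.5 125.8] 122 [ 42.7 125.4] 123 [ 41.9 125.5] 124 [ 41.1 125.9] 125 [ 40.2 125.8] 126 [ 39.3 120.2] 127 [ 38.3 112.8] 128 [ 37.4 112. ] 129 [ 36.5 109.7] 130 [ 35.6 109.7] 131 [ 34.7 109.3] 132 [ 33.9 109.8] 133 [ 33.  110.5] 134 [ 32.1 110.1] 135 [ 31.3 110.3] 136 [ 30.4 109.6] 
lid slope [ -0.14089058 114.65749941]
-28 [139.4 141.2]; -24 [139.6 140.4]; -20 [138.3 138.9]; -16 [137.2 137.9]; -12 [135.9 136.9]; -8 [135.1 135.6]; -
[... 1307 characters left out ...]
6] 202 [-12.8 175.7] [213  45] 203 [-13.6 175.9] [213  44] 204 [-14.3 175.8] [206  42] 205 [-15.1 175.7] [186  51] 206 [-25.  139.9] [136  73] 207 [-26.  139.5] [112 101] 208 [-33.4 114.4] [154 144] 209 [-34.3 114.4] [175 162] 210 [-35.2 114.7] [180 166] 211 [-36.4 114. ] [179 166] 212 [-37.2 114.5] [179 165] 213 [-38.2 114.5] [179 165] 214 [-39.2 114.4] [179 166] 215 [-40.1 114.6] [179 165] 216 [-41.1 114.3] [179 166] 217 [-42.  114.5] [179 165] 218 [-43.1 114.4] [179 165] 219 [-44.  114.5] [179 166] 220 [-44.9 114.8] [179 166] 221 [-45.9 114.8] [179 166] 222 [-47.1 114.2] [180 166] 223 [-47.9 114.6] [178 165] 224 [-49.  114.2] [172 159] 225 [-49.9 114.8] [150 139] 227 [-50.  120.4] [62 59]
```

View pics/w4.png

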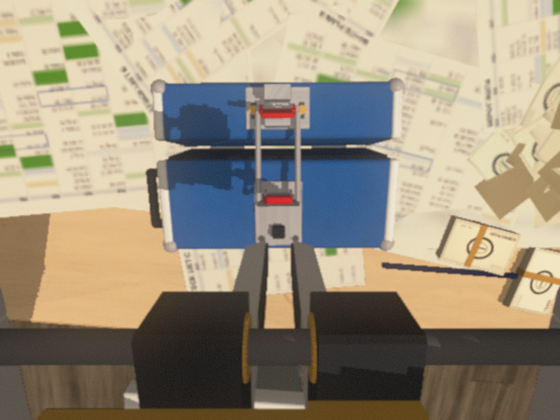

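Call:
jog_arm(moves=[0,0,0,5,18,0,0,0,0,0,10,18,0,0,0,0,0,15,0,0,0,0,0,0,20,0,0,0,0,0,0,18,0,0,0,0,0,0,12,0,0,0,0,0,0,0,0,0,0])

```text
time: 12.4
tcp_pos: [0.5274, -0.041, 0.1617]
tool_rot: [-1.962, 1.567, 2.838]
force: [0.2, 0.3, 0.1]
finger_gap: 0.003
```

```bash
python3 st.py;python3 - <<'E'
from h import *
c=cap('wrist');C=tocase(pts(c));im=c['image']
p=tocase(cur()[0])
# finger extents near the tip: points with z within 25mm of tcp
m=(C[...,2]>p[2]-3)&(C[...,2]<p[2]+60)&(abs(C[...,1]-p[1])<30)&(abs(C[...,0]-p[0])<30)
k=C[m]
for z in range(int(p[2])-3,int(p[2])+60,6):
    a=k[(k[:,2]>=z)&(k[:,2]<z+6)]
    if len(a): print(z,len(a),a.min(0).round(1),a.max(0).round(1))
E
```

```text
case [  9.7   0.8 161.7] F [0.2 0.3 0.1] M [-0.04 -0.01 -0.02] t 12.4 gap 0.003 [-0.003  0.001 -1.   ]
160 66 [ 16.9  -7.2 161.2] [ 19.2   6.4 165.9]
166 155 [ 16.9 -12.3 166. ] [ 19.2  11.4 172. ]
172 214 [-15.6 -12.5 172. ] [ 19.3  11.8 177.9]
178 230 [ 16.7 -12.7 178. ] [ 19.2  11.9 184. ]
184 253 [ 16.6 -12.6 184. ] [ 19.5  11.9 190. ]
190 287 [ 14.7 -12.7 190.1] [ 19.3  11.9 196. ]
196 361 [  1.1 -12.8 196. ] [ 19.5  12.  202. ]
202 344 [ 16.8 -12.8 202. ] [ 19.8  12.  208. ]
208 396 [ 16.7 -13.1 208. ] [ 19.6  12.1 214. ]
214 367 [ 16.4 -13.  214. ] [ 19.6  12.2 219.9]
220 62 [ 16.5  -3.3 220.1] [ 19.7   2.1 223.2]
```

Call:
jog_arm(moves=[0,0,0,0,-5,0,0,0,0,0,0,-5,0,0,0,0,0,0,-2,0,0,0,0,0,0,0,0,0])

```text
time: 12.78
tcp_pos: [0.5164, -0.0423, 0.1649]
tool_rot: [1.284, 1.569, -0.2]
force: [3.4, 1.4, 1.6]
finger_gap: 0.003
```

Call:
jog_arm(moves=[0,0,0,0,-1.5,0,0,0,0,0,0,-1,0,0,0,0,0,0,0,0,0])

```text
time: 13.03
tcp_pos: [0.5139, -0.0426, 0.1643]
tool_rot: [1.299, 1.57, -0.184]
force: [4.4, 0.1, 4.3]
finger_gap: 0.008
```

```bash
python3 st.py
```

```text
case [ -3.8   0.4 164.3] F [ 4.4 -0.3  4.3] M [ 0.03 -1.08  0.04] t 13.03 gap 0.008 [ 0.001 -0.    -1.   ]
```

Run:
```python
import numpy as np
t=np.arange(1.7,-.01,-.1);x=-23.6-43*np.cos(t)+6*np.sin(t)+8;z=122+43*np.sin(t)+6*np.cos(t)
for a,b,c,d,e in zip(t,x,z,np.diff(x,prepend=x[0]),np.diff(z,prepend=z[0])): print(round(a,2),round(b,1),round(c,1),round(d,1),round(e,1))
```

```text
1.7 -4.1 163.9 0.0 0.0
1.6 -8.3 164.8 -4.2 0.9
1.5 -12.7 165.3 -4.3 0.5
1.4 -17.0 165.4 -4.3 0.1
1.3 -21.3 165.0 -4.3 -0.4
1.2 -25.6 164.3 -4.3 -0.8
1.1 -29.8 163.0 -4.2 -1.2
1.0 -33.8 161.4 -4.0 -1.6
0.9 -37.6 159.4 -3.8 -2.0
0.8 -41.3 157.0 -3.6 -2.4
0.7 -44.6 154.3 -3.4 -2.7
0.6 -47.7 151.2 -3.1 -3.1
0.5 -50.5 147.9 -2.8 -3.4
0.4 -52.9 144.3 -2.4 -3.6
0.3 -54.9 140.4 -2.0 -3.8
0.2 -56.6 136.4 -1.6 -4.0
0.1 -57.8 132.3 -1.2 -4.2
-0.0 -58.6 128.0 -0.8 -4.3
```

Call:
jog_arm(moves=[0,0,0,-0.4,-2.1,0,0,0,0,0,-0.4,-2.1,0,0,0,0,0,-0.2,-2.1,0,0,0,0,0,-0.2,-2.1,0,0,0,0,0,0,0,0,0])

```text
time: 13.45
tcp_pos: [0.5051, -0.0433, 0.165]
tool_rot: [-0.33, 1.571, -1.813]
force: [3.9, -0.3, 0.3]
finger_gap: 0.004
```

```bash
python3 st.py; python3 prof.py
```

```text
case [-12.7   0.5 165. ] F [ 3.8 -0.7  0.3] M [-0.03 -0.99  0.01] t 13.45 gap 0.004 [-0. -0. -1.]
98 [ 74.4 102.1] 99 [ 73.7 104.4] 100 [ 73.  104.8] 101 [ 72.4 105.2] 102 [ 71.7 105.9] 103 [ 71.1 105.6] 104 [ 69.6 128.3] 105 [ 69.  128.6] 106 [ 68.4 128.4] 107 [ 67.9 128.2] 108 [ 67.3 128.6] 109 [ 66.7 129. ] 110 [ 66.1 128.8] 111 [ 65.5 128.6] 112 [ 65.  128.9] 113 [ 64.4 128.8] 114 [ 63.8 128.9] 115 [ 63.2 128.9] 116 [ 62.6 128.9] 117 [ 62.  129.3] 118 [ 61.5 129.1] 119 [ 60.9 129.3] 120 [ 60.3 129.6] 121 [ 59.7 129.2] 122 [ 59.1 129.2] 123 [ 58.5 129.5] 124 [ 57.9 129.1] 125 [ 57.3 124.4] 126 [ 56.5 117.8] 127 [ 55.8 114.6] 128 [ 55.2 114.7] 129 [ 54.6 114.7] 130 [ 53.9 114.7] 131 [ 53.3 114.7] 132 [ 52.9 120.2] 133 [ 52.3 121. ] 134 [ 51.7 121.4] 135 [ 51.1 121.6] 136 [ 50.4 121.5] 137 [ 49.8 121.7] 138 [ 49.8 132.3] 139 [ 49.4 135.6] 140 [ 49.  138.3] 141 [ 48.6 141.3] 142 [ 48.2 143.9] 143 [ 47.8 146.8] 144 [ 47.4 149.5] 159 [ 34.9 112.8] 160 [ 34.2 112.6] 161 [ 33.3 110.1] 162 [ 32.6 109.9] 163 [ 31.9 110.2] 164 [ 31.3 110.4] 165 [ 30.6 110.3] 166 [ 30.  111.3] 
lid slope [-1.11405752e-01  1.13902985e+02]
-32 [138.9 139.7]; -28 [138.1 139.2]; -24 [137.1 138.2]; -20 [136.2 137. ]; -16 [135.3 136.6]; -12 [134.3 135.5]; -8 [133.7 134.5]; -4 [132.5 133.6]; 0 [131.8 132.9]; 4 [131.1 132.1]; 8 [129.9 131.2]; 12 [129.1 130. ]; 16 [128.3 129.2]; 20 [127.1 128.2]; 24 [126.2 127.4]; 28 [125.2 126.3]; 32 [124.6 125.4]; 36 [123.7 124.5]; 40 [122.7 123.7]; 44 [121.7 125.7]; 48 [122.  131.9]; 52 [120.8 121.8];
```

Call:
jog_arm(moves=[0,0,0,0,-2.1,0,0,0,0,0,0,-2.1,0,0,0,0,0,0.2,-2.1,0,0,0,0,0,0.2,-2.1,0,0,0,0,0,0.4,-2.1,0,0,0,0,0,0.4,-2.1,0,0,0,0,0,0,0,0,0])

```text
time: 14.08
tcp_pos: [0.4926, -0.0444, 0.1635]
tool_rot: [-2.691, 1.571, 2.109]
force: [6.1, -0.3, -2.7]
finger_gap: 0.006
```

Call:
jog_arm(moves=[0,0,0,0.6,-2.1,0,0,0,0,0,0.6,-2.1,0,0,0,0,0,0.8,-2,0,0,0,0,0,0.8,-2,0,0,0,0,0,0,0,0,0])

```text
time: 14.5
tcp_pos: [0.4846, -0.0451, 0.1607]
tool_rot: [2.16, 1.57, 0.676]
force: [6.7, -0.0, -4.5]
finger_gap: 0.005
```

```bash
python3 st.py; python3 prof.py | grep -A1 slope
```

```text
case [-33.3   0.7 160.7] F [ 6.7 -0.6 -4.5] M [-0.13 -1.81  0.03] t 14.5 gap 0.005 [ 0.  0. -1.]
lid slope [-7.34694679e-02  1.13156012e+02]
-40 [133.5 134.3]; -36 [134.6 135.5]; -32 [133.9 134.6]; -28 [133.3 134.2]; -24 [132.4 133.7]; -20 [131.9 132.7]; -16 [131.6 132.3]; -12 [130.6 131.6]; -8 [129.9 130.9]; -4 [129.3 130.3]; 0 [128.7 129.9]; 4 [128.1 129.1]; 8 [127.8 128.8]; 12 [127.2 127.7]; 16 [126.3 127.3]; 20 [125.9 126.8]; 24 [125.2 126.3]; 28 [124.6 125.6]; 32 [124.  124.9]; 36 [123.5 124.4]; 40 [123.4 135.2]; 44 [123.4 124.5]; 48 [122.  122.4];
```

Call:
jog_arm(moves=[0,0,0,1,-1.9,0,0,0,0,0,1,-1.9,0,0,0,0,0,1.2,-1.8,0,0,0,0,0,1.2,-1.8,0,0,0,0,0,0,0,0,0])

```text
time: 14.97
tcp_pos: [0.4766, -0.0457, 0.1564]
tool_rot: [-1.685, 1.57, 3.115]
force: [3.1, 0.3, 0.7]
finger_gap: 0.005
```

Call:
jog_arm(moves=[0,0,0,1.4,-1.7,0,0,0,0,0,1.4,-1.7,0,0,0,0,0,1.6,-1.6,0,0,0,0,0,1.6,-1.5,0,0,0,0,0,0,0,0,0])

```text
time: 15.38
tcp_pos: [0.47, -0.0463, 0.1502]
tool_rot: [-1.677, 1.57, 3.123]
force: [2.7, 0.4, 0.7]
finger_gap: 0.006
```

```bash
python3 st.py; python3 prof.py | grep -A1 slope
```

```text
case [-48.    0.8 150.2] F [2.8 0.2 0.7] M [ 0.07 -0.44 -0.02] t 15.38 gap 0.006 [-0.001  0.    -1.   ]
lid slope [-5.91598279e-02  1.13105516e+02]
-40 [128.9 130. ]; -36 [128.1 129.4]; -32 [128.  129.2]; -28 [128.  128.9]; -24 [127.6 128.1]; -20 [127.1 128.2]; -16 [127.  128.1]; -12 [126.7 127.8]; -8 [126.3 127.3]; -4 [126.  126.9]; 0 [126. 127.]; 4 [125.6 126.5]; 8 [125.4 126.3]; 12 [125.2 126.4]; 16 [124.8 125.8]; 20 [124.5 125.7]; 24 [124.1 125.2]; 28 [124.  124.9]; 32 [123.8 124.9]; 36 [124.1 135.7]; 40 [124.2 126.7]; 44 [124.  125.1];
```

Force stays small and the lid follows (0.14 → 0.06 rad). Continue down towards centre.

Call:
jog_arm(moves=[0,0,0,1.7,-1.4,0,0,0,0,0,1.7,-1.4,0,0,0,0,0,1.8,-1.2,0,0,0,0,0,1.8,-1.2,0,0,0,0,0,0,0,0,0])

```text
time: 15.85
tcp_pos: [0.4649, -0.0467, 0.1432]
tool_rot: [-1.77, 1.57, 3.03]
force: [1.2, -0.6, 0.8]
finger_gap: 0.01
```

Call:
jog_arm(moves=[0,0,0,1.9,-1,0,0,0,0,0,1.9,-1,0,0,0,0,0,2,-0.8,0,0,0,0,0,2,-0.8,0,0,0,0,0,0,0,0,0])

```text
time: 16.27
tcp_pos: [0.4614, -0.047, 0.1353]
tool_rot: [-1.844, 1.57, 2.955]
force: [1.0, 0.2, 0.8]
finger_gap: 0.007
```

```bash
python3 st.py; python3 prof.py | grep -A1 slope
```

```text
case [-56.6   0.9 135.3] F [1.  0.1 0.8] M [ 0.02  0.   -0.04] t 16.27 gap 0.007 [-0.001  0.    -1.   ]
lid slope [-4.97352381e-02  1.12808681e+02]
-44 [122.7 123.5]; -40 [122.9 123.8]; -36 [122.9 123.6]; -32 [122.7 123.5]; -28 [122.4 123.5]; -24 [122.5 123.5]; -20 [122.8 123.6]; -16 [122.8 123.9]; -12 [122.8 123.9]; -8 [122.9 124. ]; -4 [122.9 123.7]; 0 [123.1 123.9]; 4 [123.1 124. ]; 8 [123.  124.1]; 12 [123.1 124.6]; 16 [123.1 124.2]; 20 [123.2 124.2]; 24 [123.4 124.3]; 28 [123.6 124.3]; 32 [123.5 125.3]; 36 [124.2 135.4]; 40 [124.6 125.9]; 44 [123.9 124.3];
```

Call:
jog_arm(moves=[0,0,0,2,-0.6,0,0,0,0,0,2,-0.5,0,0,0,0,0,1.5,0,0,0,0,0,0,0,0,0,0])

```text
time: 16.65
tcp_pos: [0.4606, -0.0471, 0.13]
tool_rot: [-1.947, 1.57, 2.853]
force: [-0.2, 0.7, 0.2]
finger_gap: 0.006
```

Call:
jog_arm(moves=[0,0,0,1,0,0,0,0,0,0,0,0,0,0])

```text
time: 16.82
tcp_pos: [0.4608, -0.0471, 0.1292]
tool_rot: [-2.523, 1.571, 2.277]
force: [0.3, -0.8, -0.1]
finger_gap: 0.001
```

Call:
jog_arm(moves=[0,0,0,1,0,0,0,0,0,0,0,0,0,0])

```text
time: 16.98
tcp_pos: [0.461, -0.0471, 0.1284]
tool_rot: [1.431, 1.57, -0.052]
force: [-0.2, 0.6, 5.3]
finger_gap: 0.004
```

```bash
python3 st.py
```

```text
case [-57.    0.8 128.4] F [-0.1  0.6  5.3] M [ 0.03  0.15 -0.06] t 16.98 gap 0.004 [ 0. -0. -1.]
```

Contact at 128.4 mm with the lever lying; press on to about 12 N, then lift off and look.

Call:
jog_arm(moves=[0,0,0,0.8,0,0,0,0,0,0,0,0,0,0])

```text
time: 17.15
tcp_pos: [0.4611, -0.0471, 0.1278]
tool_rot: [1.273, 1.57, -0.21]
force: [-1.2, 0.2, 8.2]
finger_gap: 0.007
```

Call:
jog_arm(moves=[0,0,0,0.4,0,0,0,0,0,0,0,0,0,0])

```text
time: 17.32
tcp_pos: [0.4611, -0.0471, 0.1276]
tool_rot: [1.074, 1.57, -0.409]
force: [-2.7, 0.2, 10.4]
finger_gap: 0.001
```

Call:
jog_arm(moves=[0,0,0,-3,0,0,0,0,0,0,-20,0,0,0,0,0,0,-35,0,0,0,0,0,0,-35,0,0,0,0,0,0,-35,-10,0,0,0,0,0,-20,-20,0,0,0,0,0,0,-20,0,0,0,0,0,0,0,0,0,0,0,0,0,0,0,0])

```text
time: 18.07
tcp_pos: [0.4107, -0.0518, 0.2755]
tool_rot: [0.532, 1.569, -0.952]
force: [-0.1, -0.8, -0.3]
finger_gap: 0.004
```

```bash
python3 st.py; python3 prof.py w5.png
python3 - <<'E'
from h import *
c=cap('wrist');C=tocase(pts(c))
cv2.imwrite('pics/w5c.png',cv2.resize(c['image'][60:290,150:430,::-1],(800,657)[:2] if 0 else (700,575),interpolation=cv2.INTER_CUBIC))
m=(abs(C[...,1])<6)&(C[...,0]>-85)&(C[...,0]<-15)&(C[...,2]>110)&(C[...,2]<150);k=C[m];print()
for x in range(-84,-15,4):
  a=k[(k[:,0]>=x)&(k[:,0]<x+4)]
  if len(a): print(x,np.percentile(a[:,2],[20,50,80]).round(1),end='; ')
E
```

```text
case [-107.5    0.8  275.5] F [-0.1 -0.7 -0.3] M [-0.05 -0.01 -0.01] t 18.07 gap 0.004 [ 0.001 -0.001 -1.   ]
2 [ 60.7 131.9] 3 [ 59.9 132.2] 4 [ 59.1 132. ] 5 [ 58.3 132.3] 6 [ 57.7 131.9] 7 [ 56.8 132.4] 8 [ 56.2 131.8] 9 [ 55.4 131.9] 10 [ 54.7 131.9] 11 [ 53.9 132.2] 12 [ 53.  132.6] 13 [ 52.3 132.3] 14 [ 51.5 132.4] 15 [ 50.8 132.2] 16 [ 50.  132.5] 17 [ 49.4 131.9] 18 [ 49.3 129.3] 19 [ 49.2 126.6] 20 [ 49.1 124. ] 21 [ 49. 121.] 22 [ 48.8 118.7] 23 [ 48.4 117.3] 24 [ 47.5 117.3] 25 [ 46.6 117.7] 26 [ 45.7 118.6] 27 [ 43.4 124.5] 28 [ 42.7 124.2] 29 [ 41.1 127.7] 30 [ 40.4 127.4] 31 [ 37.8 135.7] 32 [ 36.2 139.4] 33 [ 34.5 143.5] 34 [ 33.  147.1] 35 [ 31.7 149.3] 
lid slope [-5.62508474e-02  1.13047899e+02]
-44 [119.6 120.5]; -40 [120.2 121.2]; -36 [120.4 121.4]; -32 [120.8 121.7]; -28 [120.9 121.8]; -24 [121.  122.5]; -20 [121.2 122.2]; -16 [121.  122.2]; -12 [121.9 122.3]; -8 [122.  123.1]; -4 [121.7 122.7]; 0 [121.5 122.5]; 4 [122.1 123.1]; 8 [121.7 123.5]; 12 [122.5 123.2]; 16 [122.5 123.6]; 20 [122.7 123.6]; 24 [123.1 123.7]; 28 [123.4 124.2]; 32 [123.  124.5]; 36 [123.5 131.1]; 40 [124.8 126.3]; 44 [124.8 125.8]; 
-80 [127.1 127.6 127.9]; -76 [127.9 128.4 128.9]; -72 [127.9 128.3 129. ]; -68 [126.7 127.6 128.4]; -64 [125.9 126.5 127.1]; -60 [125.7 126.4 127. ]; -56 [126.  126.5 127.1]; -52 [125.5 126.4 126.8]; -48 [126.  126.5 127.1]; -44 [125.9 126.6 127.1]; -40 [125.8 126.5 127.1]; -36 [125.9 126.7 127.2]; -32 [124.8 126.2 126.9]; -28 [123.3 123.8 124.5]; -24 [123.9 124.5 125. ]; -20 [114.4 121.1 123.6]; -16 [114.  115.  115.5];
```

View pics/w5c.png

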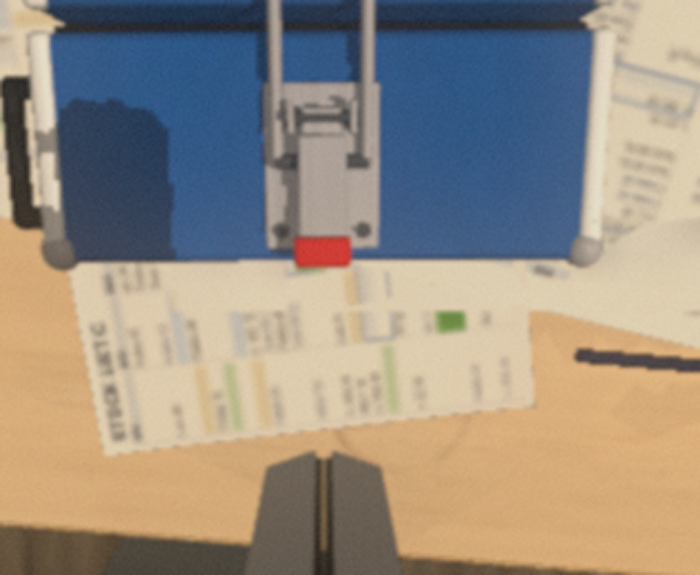

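```bash
python3 -c "
from rig import job; print(job.job_done())"
```

```text
the job is handed in; nothing more can be done
None
```

The latch is closed and the job is handed in at about 18 s of the 61 s allowed. I did it in the order asked:

- **Hooking:** I gripped the red tab and felt for the hook top, the fence and the groove floor. Then I drew the bar back under the lip. A test lift met about 7 N of resistance.
- **Lever:** I let go of the tab and swung the lever over with shut fingers. I pressed it down past centre onto its stop. Readings at rest between steps stayed at or below about 11 N on the keeper and the lever, though I did not log the peaks during the moves. On the keeper, the most was about 14 N when first landing on the hook.

**Last checks:**
- The lever's upper face lies level over its length at about 126.5 mm. That is 4.5 mm above my estimate of the hinge, against the stated 5 to 7 mm, and within the camera's 2 mm error.
- It stayed down with the arm withdrawn. The last press, about 10 N, met a firm stop.
- The lid is drawn in from 0.14 to about 0.056 rad.
- The bar's top lies about 3.4 mm below the hook's top, consistent with it sitting under the lip.
- The arm is clear of everything. I did not take a last picture of the stapler, highlighter and card pack, but the arm never went near them.

I viewed 9 pictures. The only disagreement was an early move that fell about 18 mm short because of the joint speed limits. I caught it before gripping the tab and corrected it.

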